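# Spray the print board and hold the tack probe on it

### The arm

A 7-joint arm with a two-finger parallel gripper is mounted at the origin on the work surface. World frame = base frame: x ahead of the robot, y to its left, z up, the work surface at z = 0. Lengths are in m, angles in rad, forces in N, time in s.
With the tool pointing down it reaches from about 0.4 to 0.85 m from the base axis. Payload 10.4 kg.
Tool frame: the origin (TCP) lies midway between the tips of the shut fingers; the grasp point (between the pads) lies 19 mm behind it; z points along the fingers, y is the direction in which the jaws open and shut (so a half turn about z gives the same grasp; the last joint's range is limited). The gripper opens to 85 mm and grips with 20 to 120 N. Pads are 22 mm wide; open, the fingers measure 114 mm over their backs; the gripper's body (76 mm by 85 mm) begins 54 mm behind the grasp point. The pads swing forward as they close: fully open they stand 13 mm farther back than shut.
Start: joints at [-1.298, 0.332, -0.065, 1.46, 0.022, 1.35, -0.088], TCP at [0.182, 0.598, 0.231] pointing down, gripper open.
Joint ranges: [-2.6, 2.6], [-0.5, 2.12], [-1.47, 1.34], [0.16, 2.42], [-1.27, 4.41], [0.06, 2.06], [-2.6, 2.6]. Speed limits (rad/s): [2.22, 2.22, 2.79, 2.79, 3.14, 3.14, 3.14].

### API

Orientations are given as a unit quaternion [x, y, z, w].
In Python, from workcell import manip, viewer gives the robot as it stands.
- The arm moves only by the tool move_arm, never from a script. Its argument "deltas" is a list of rows, each a list of 7 numbers: the shift along the tool's x, y, z in m, then the turn, a rotation vector about the tool's x, y, z in degrees, then the opening, from -1 (shut) to 1 (fully open). In form: [[dx, dy, dz, wx, wy, wz, gripper], ...]. A call has 1 to 10 rows; each row shifts and turns the commanded pose from where the row before left it, along the tool's axes as they then stand; what a row does not reach is not made up. A row lasts 1/8 s, in which the tool goes at most 62.5 mm and 10.7 degrees, less where a joint would pass 70% of its speed; a pose out of reach is approached as far as the arm can. A call with a gripper value outside its range is refused whole. The fingers move at their own pace and stop on an object; "force" is the grip in N (left out, the last holds). Time passes only in rows, so rows that do not move let the fingers close. It gives the time, the measured TCP pose, the force and the opening at its end, in the units of the state.
- manip.get_obs(): the state, without advancing time (a new reading comes with each control period).
- viewer.camera(name): name is "scene" or "top" or "wrist"; returns (picture, depth): 420x560x3 uint8, red, green, blue; 420x560 float32, m along the optical axis (not along the pixel's ray), 0 where there is no reading.
- viewer.calibration(name): a dict with "fx", "fy", "cx", "cy" (pixels), "R" (3x3) and "t" (3): a world point X has camera coordinates R X + t; the wrist camera has in their place "T_tool_cam" (4x4, takes a point from camera to tool coordinates, whose origin is the TCP and whose axes are the flange's). Camera axes: x right, y down, z forward; pixel columns grow to the right and rows downward; lengths in m; the calibration is good to about 2 mm. A picture is of the moment at which its call begins: read the wrist's pose just before it. calibration takes no time and is no camera call.
- manip.hand_in(): hands the job in, once; it reports no verdict.
The state is a dict: "clock": time; "joint_pos": joint angles; "joint_velocities": joint speeds; "tau": joint torques, N m; "position": TCP position; "ee_rot": TCP orientation; "ft_force": force on the tool from outside, world axes, zero at the start; "torque": the same for the moment, N m; "grip_width": opening from 0.0 (shut) to 1.0 (fully open).
Only numpy, scipy, OpenCV 4.12 (cv2) and the standard library are available. Lean on these libraries where they do the work, as an engineer would, in place of code of your own. Each camera call takes 0.05 s, during which the arm holds its last target.

### The job

Test the tack of the sloping white print board: first press the cap of the small spray can beside it all the way down for a moment and let it spring back up, then lift the pen-shaped tack probe out of its rest. Set the probe's foot inside the ring printed on the board, with the probe square to the sloping surface (not plumb), and press lightly so that its sprung foot is pushed about half-way in, not against its stop. Finish while holding the probe still like that in the gripper, and leave everything else on the bench as it stands.

Things in the scene. Friction and masses are not known exactly. Their poses are not given: they have to be found in the camera images.
- cap_top (a point): centre of the top of the spray can's white round cap (28 mm across, 20 mm high), 157 mm above the bench when up. The can is metal, 45 mm across, clamped upright at one end of the board's fixed dark steel stand, 145 mm from the ring; the short nozzle on the cap points at the board. Press it straight down
- cap (a joint): travel of the spray cap: 0 = up, 0.006 m = fully down. Spring: 2.4 N to start, 6 N fully down; it springs back by itself
- spot (a point): centre of the printed black ring (39 mm across, 34 mm inside) on the surface of the fixed white board (200 x 220 mm); a cross and a square are printed elsewhere on it. The board slopes 15 degrees, falling towards the spray can; the ring's centre is about 74 mm above the bench. This point's z axis is the outward normal of the board, its y axis points down the slope to the can
- rest_hole (a point): centre of the 22 mm hole in the top plate (60 x 60 mm, top 65 mm above the bench) of the small fixed metal rest in which the probe hangs upright by its collar; the rest may stand left or right of the board
- probe_grip (a point): grip point, middle of the grey barrel (25 mm across, 74 mm long) of the pen-shaped, 130 mm round probe (about 0.12 kg). Its z axis runs along the probe, away from the foot. The barrel ends 35 mm above; 39 mm below begins a 34 mm wide, 6 mm thick collar that sits on the rest; then an 18 mm wide, 30 mm long nose and the sprung foot. Lift it over 50 mm to clear the rest
- probe_foot (a point): centre of the underside of the probe's flat round foot (14 mm across) at the end of the plunger; with the plunger out it is 94 mm below probe_grip along the probe's axis, and its axes are parallel to the probe's
- plunger (a joint): how far the foot is pushed into the probe: 0 = fully out, 0.012 m = against its stop. Spring: 1.35 N to start, about 4 N half-way, 6.8 N at the stop
- ink_jar: bystander: white jar with black lid, 72 mm across, 85 mm high, origin under its centre
- bottle: bystander: white bottle, 54 mm across, 120 mm high, origin under its centre
- tape_roll: bystander: cardboard ring lying flat, 90 mm across, 36 mm high, origin under its centre
- squeegee: bystander: wooden squeegee with rubber blade lying along y beyond the board, 240 mm long, 34 mm high, origin under its handle
- spatula: bystander: spatula lying along y beyond and right of the board, about 280 mm long, origin under its middle
- loupe: bystander: small folding mesh magnifier, 36 x 36 mm, 44 mm high, beyond the can, origin under its centre

How it is judged:
On the way, in this order (a step that is already met when the one before it is completed fails the run):
1. the spray cap is pressed down (at least 4.5 of its 6 mm) (value of joint cap above 0.0045 m), for 0.1 s.
2. the spray cap is back up (value of joint cap below 0.001 m), for 0.1 s.
3. the probe is lifted out of its rest (z of probe_foot in the frame of rest_hole above 0.002 m and contact force between the fingers and probe above 1 N), for 0.1 s.
At the end, for the whole second after the job is handed in: For a second after the end the gripper holds the probe still (over 2 N, under 20 mm/s), foot within 12 mm of the ring's centre, axis within 0.12 rad of the board's normal, plunger in by 3 to 9.5 mm, foot pressing on the board with 1 to 8 N; spray cap up (distance between probe_foot and spot below 0.012 m and angle between the z axis of probe_grip and the z axis of spot, either way round below 0.12 rad and value of joint plunger between 0.003 and 0.0095 m and contact force between probe and board between 1 and 8 N and contact force between the fingers and probe above 2 N and linear speed of probe below 0.02 m/s and value of joint cap below 0.001 m); the arm keeps its last pose, push and grip.
It fails at once if a bystander is shifted by more than 30 mm (distance of any of ink_jar, bottle, tape_roll, squeegee, spatula, loupe from where it was at the start of the episode above 0.03 m).
It fails at once if a standing bystander is tipped over (angle between any of ink_jar, bottle, loupe's own z axis and vertical above 0.5 rad).
It fails at once if the probe is pressed on the board with more than 15 N (contact force between probe and board above 15 N).
It also fails if it takes over 70 s, if anything falls off the work surface, if the arm or the gripper's body presses on something with over 40 N, if the wrist force passes 120 N, or if a joint passes its speed limit or range.

## Working session

There is one attempt and no reset: what is moved stays moved. The work goes in short steps, Python scripts to look and compute and a tool call to move; the robot and the scene stay as the last step left them, time stands still between calls to the robot, and variables do not carry over. Pictures are saved under pics/ and viewed, and the job is handed in when it is done.

Besides the shell and the picture viewer there is one more tool, called as name(argument=value, ...) on one line, values as JSON. move_arm: Moves the arm, as the interface text tells. Its arguments: {"type":"object","properties":{"deltas":{"type":"array"},"force":{"type":"number"}},"required":["deltas"]}

```bash
mkdir -p pics; ls; cat > h.py <<'E'
import numpy as np, cv2
from workcell import manip, viewer
from scipy.spatial.transform import Rotation as Rn
E
python3 - <<'E'
from h import *
o=manip.get_obs(); print(o)
for n in ("scene","top","wrist"):
    p,d=viewer.camera(n); cv2.imwrite(f"pics/{n}0.png",p[:,:,::-1]); np.save(f"pics/{n}0.npy",d)
    c=viewer.calibration(n); print(n,c)
E
```

```text
pics
{'clock': 0.0, 'joint_pos': array([-1.29764222,  0.33289098, -0.06469473,  1.4609548 ,  0.02158419,
        1.34988387, -0.08851874]), 'joint_velocities': array([ 0.00068237, -0.00013818, -0.00158101, -0.00015336,  0.00014625,
        0.00078114,  0.00058993]), 'tau': array([ 5.87545383e-04, -6.25447011e+01,  4.94047254e-02, -3.91596544e+01,
        1.62372482e-02,  1.01267840e-02, -4.39691291e-05]), 'position': array([0.18205643, 0.59750214, 0.23049754]), 'ee_rot': array([ 1.47341584e-01,  9.89085405e-01, -7.16665242e-04, -8.00696175e-05]), 'ft_force': array([ 0.98076157, -0.86929747,  0.08117387]), 'torque': array([-0.01507787,  0.05042186, -0.03689051]), 'grip_width': 0.9983889319277565}
scene {'fx': 428.27337862520784, 'fy': 428.27337862520784, 'cx': 275.42715385126166, 'cy': 204.6359887802996, 'R': array([[-0.80127863,  0.59826439, -0.00568082],
       [ 0.5100392 ,  0.6780902 , -0.529201  ],
       [-0.31275001, -0.42693489, -0.84847748]]), 't': array([ 0.51506979, -0.2428672 ,  1.19661047])}
top {'fx': 394.8823223437506, 'fy': 394.8823223437506, 'cx': 272.4901194647703, 'cy': 218.5883148710493, 'R': array([[-0.02557998, -0.99964511, -0.00743755],
       [-0.99630478,  0.0261033 , -0.08182542],
       [ 0.08199052,  0.00531697, -0.99661893]]), 't': array([0.0067645 , 0.64379047, 1.0841488 ])}
wrist {'fx': 378.7923614114776, 'fy': 378.7923614114776, 'cx': 283.67801702960753, 'cy': 203.36332681783318, 'T_tool_cam': array([[ 4.33831505e-04, -9.48323281e-01, -3.17305477e-01,
         8.18641832e-02],
       [ 9.99999789e-01,  2.57930427e-04,  5.96365324e-04,
         6.84150866e-04],
       [-4.83704384e-04, -3.17305669e-01,  9.48323193e-01,
        -1.42760000e-01],
       [ 0.00000000e+00,  0.00000000e+00,  0.00000000e+00,
         1.00000000e+00]])}
```

View pics/scene0.png

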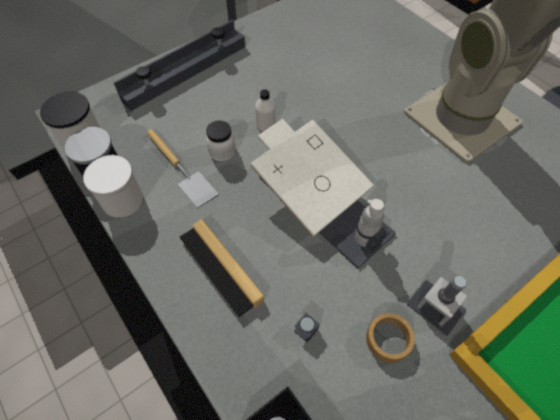

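View pics/top0.png

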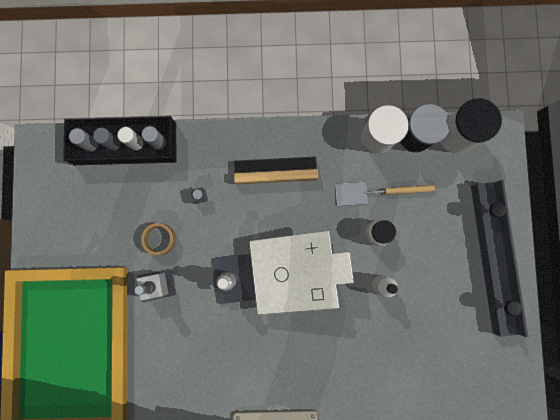

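View pics/wrist0.png

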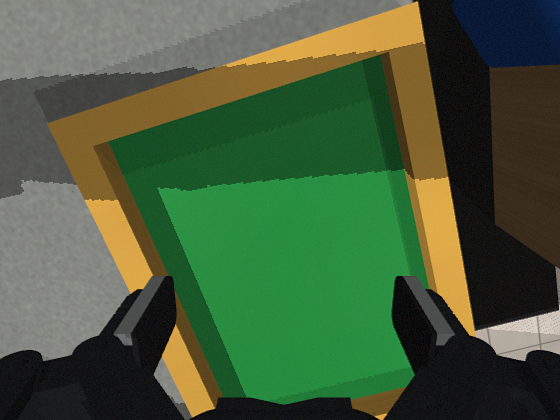

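The top view shows the rest with the probe at (150,287), the can cap at (226,282) and the ring at (281,274). In the scene view they are at (450,293), (375,207) and (322,184). The wrist view only shows the green tray. Next I'll enlarge these crops.

```bash
python3 - <<'E'
import cv2, numpy as np
s=cv2.imread("pics/scene0.png");t=cv2.imread("pics/top0.png")
a=cv2.resize(s[240:340,400:500],None,fx=4,fy=4,interpolation=cv2.INTER_CUBIC)
b=cv2.resize(t[240:340,120:220],None,fx=4,fy=4,interpolation=cv2.INTER_CUBIC)
cv2.imwrite("pics/c1.png",np.hstack([a,b]))
a=cv2.resize(s[160:280,290:410],None,fx=3.3,fy=3.3,interpolation=cv2.INTER_CUBIC)
b=cv2.resize(t[225:345,195:315],None,fx=3.3,fy=3.3,interpolation=cv2.INTER_CUBIC)
cv2.imwrite("pics/c2.png",np.hstack([a,b]))
E
```

```text
(no output)
```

View pics/c1.png

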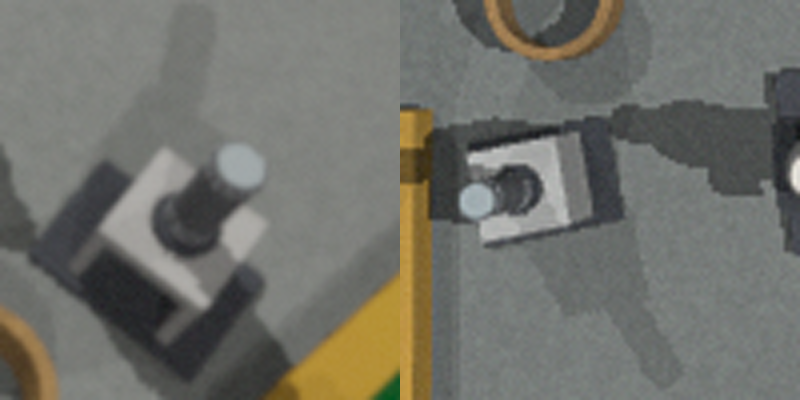

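View pics/c2.png

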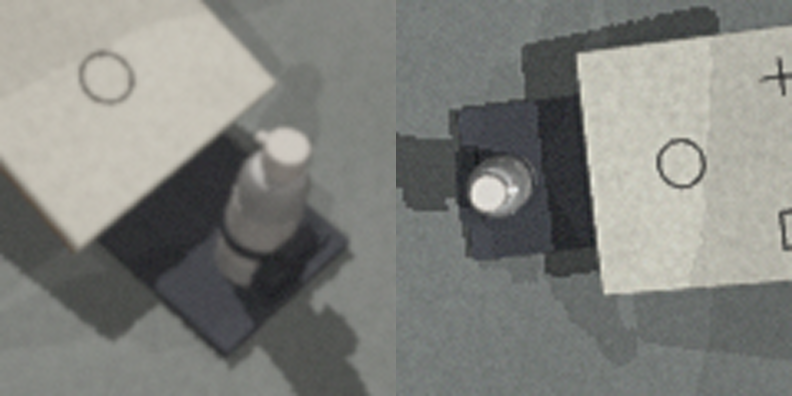

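```bash
cat >> h.py <<'E'
def tri(obs):  # list of (calib, u, v) -> point by linear least squares on rays; calib has fx.. R t
    A=np.zeros((3,3));b=np.zeros(3);rays=[]
    for c,u,v in obs:
        d=c["R"].T@np.array([(u-c["cx"])/c["fx"],(v-c["cy"])/c["fy"],1]);d/=np.linalg.norm(d)
        o=-c["R"].T@c["t"];P=np.eye(3)-np.outer(d,d);A+=P;b+=P@o;rays.append((o,d))
    X=np.linalg.solve(A,b); return X,[np.linalg.norm((np.eye(3)-np.outer(d,d))@(X-o)) for o,d in rays]
def onplane(c,u,v,n,p0):
    d=c["R"].T@np.array([(u-c["cx"])/c["fx"],(v-c["cy"])/c["fy"],1]);o=-c["R"].T@c["t"]
    return o+d*((n@(p0-o))/(n@d))
def wristcal(o):
    c=dict(viewer.calibration("wrist"));T=np.eye(4);T[:3,:3]=Rn.from_quat(o["ee_rot"]).as_matrix();T[:3,3]=o["position"]
    W=np.linalg.inv(T@c["T_tool_cam"]);c["R"]=W[:3,:3];c["t"]=W[:3,3];return c
def blobs(mask,amin=10):
    n,l,s,ce=cv2.connectedComponentsWithStats(mask.astype(np.uint8));return [(s[i].tolist(),ce[i].round(2).tolist()) for i in range(1,n) if s[i][4]>=amin]
E
python3 - <<'E'
from h import *
cs,ct=viewer.calibration("scene"),viewer.calibration("top")
s=cv2.imread("pics/scene0.png");t=cv2.imread("pics/top0.png")
def sub(im,x0,y0,x1,y1,f):
    m=np.zeros(im.shape[:2],bool);m[y0:y1,x0:x1]=f(im[y0:y1,x0:x1].astype(int));return m
blue=lambda a:(a[...,0]>a[...,2]+10)&(a[...,1]>125)
for n,im,r in(("scene",s,(450,265,475,295)),("top",t,(130,275,150,300))): print(n,"probe",blobs(sub(im,*r,blue)))
for n,im,r in(("scene",s,(360,190,392,222)),("top",t,(215,270,240,295))):
    for th in(190,205,215,225): print(n,th,"cap",blobs(sub(im,*r,lambda a:a.min(2)>th)))
dark=lambda a:a.max(2)<135
for n,im,r in(("scene",s,(308,170,337,197)),("top",t,(270,263,293,286))): 
    for (st,ce) in blobs(sub(im,*r,dark),4): print(n,"ring",st,ce)
    m=sub(im,*r,dark); pts=np.argwhere(m)[:,::-1].astype(np.float32); print(cv2.fitEllipse(pts))
# board masks & corners
for n,im,seed in(("scene",s,(300,180)),("top",t,(265,290))):
    hsv=cv2.cvtColor(im,cv2.COLOR_BGR2HSV)
    m=((im[...,2].astype(int)-im[...,0]>12)&(im.min(2)>140)).astype(np.uint8)
    m=cv2.morphologyEx(m,cv2.MORPH_CLOSE,np.ones((5,5)));k,l=cv2.connectedComponents(m);M=(l==l[seed[1],seed[0]]).astype(np.uint8)
    M=cv2.morphologyEx(M,cv2.MORPH_OPEN,np.ones((31,31)))
    c=max(cv2.findContours(M,0,2)[0],key=cv2.contourArea);print(n,cv2.contourArea(c),cv2.approxPolyDP(c,6,True).reshape(-1,2).tolist())
E
```

```text
scene probe []
top probe [([135, 286, 9, 9, 58], [138.64, 289.83])]
scene 190 cap [([372, 200, 10, 8, 57], [376.56, 203.67])]
scene 205 cap []
scene 215 cap []
scene 225 cap []
top 190 cap [([218, 279, 10, 10, 76], [222.42, 283.21])]
top 205 cap [([218, 279, 10, 9, 66], [222.3, 283.21])]
top 215 cap []
top 225 cap []
((320.5486145019531, 182.94114685058594), (11.763157844543457, 14.129606246948242), 166.54989624023438)
top ring [274, 267, 15, 15, 56] [281.21, 273.8]
((280.962158203125, 274.03692626953125), (13.724699974060059, 14.095942497253418), 161.81103515625)
scene 6319.5 [[268, 131], [268, 182], [301, 220], [331, 220], [355, 200], [356, 167], [324, 132]]
top 5284.0 [[253, 241], [258, 311], [335, 307], [335, 263], [325, 262], [325, 251], [310, 251], [309, 238]]
```

```bash
python3 - <<'E'
from h import *
cs,ct=viewer.calibration("scene"),viewer.calibration("top")
s=cv2.imread("pics/scene0.png");t=cv2.imread("pics/top0.png")
def sub(im,x0,y0,x1,y1,f):
    m=np.zeros(im.shape[:2],bool);m[y0:y1,x0:x1]=f(im[y0:y1,x0:x1].astype(int));return m
g=cv2.cvtColor(s,cv2.COLOR_BGR2GRAY)
m=np.zeros(g.shape,bool);bg=cv2.medianBlur(g,21);w=(slice(170,199),slice(308,338));m[w]=bg[w].astype(int)-g[w]>25
print(blobs(m,3));pr=cv2.fitEllipse(np.argwhere(m)[:,::-1].astype(np.float32));print(pr)
for (st,ce) in blobs(sub(s,450,265,475,295,lambda a:(a.min(2)>115)&(a[...,0]>a[...,2]))):print("probe s",st,ce)
P=lambda a,b:print(*tri([(cs,*a),(ct,*b)]))
P((460.5,281.5),(138.9,289.9)); P((376.8,204.0),(222.5,283.3)); P(pr[0],(281.1,273.9))
for n,c,poly in(("scene",cs,[[272,168],[310,128],[365,182],[318,222]]),("top",ct,[[254,243],[326,236],[334,304],[260,309]])):
    d=np.load(f"pics/{n}0.npy");M=np.zeros(d.shape,np.uint8);cv2.fillConvexPoly(M,np.array(poly),1)
    v,u=np.nonzero((M>0)&(d>0));z=d[v,u];X=np.c_[(u-c["cx"])/c["fx"]*z,(v-c["cy"])/c["fy"]*z,z];X=(X-c["t"])@c["R"]
    for k in range(3):
        m0=X.mean(0);n_=np.linalg.svd(X-m0,full_matrices=False)[2][2];n_*=np.sign(n_[2]);r=(X-m0)@n_;X=X[abs(r)<2.5*r.std()]
    print(n,"normal",n_,"tilt",np.degrees(np.arccos(n_[2])),"az",np.degrees(np.arctan2(n_[1],n_[0])),"rms",r.std(),m0, len(X))
    for lab,uv in(("ring",{"scene":pr[0],"top":(281.1,273.9)}[n]),): print(onplane(c,*uv,n_,m0))
E
```

```text
[([314, 175, 17, 17, 85], [321.84, 183.26])]
((321.88818359375, 183.03521728515625), (14.4336519241333, 16.214962005615234), 130.25692749023438)
probe s [454, 275, 13, 12, 124] [459.98, 280.65]
[0.46345048 0.32870247 0.14095378] [np.float64(0.0023633504549402085), np.float64(0.00236335045494013)]
[0.47566743 0.11777968 0.15311586] [np.float64(0.001806843043648572), np.float64(0.001806843043648521)]
[ 0.489944   -0.02770703  0.07282679] [np.float64(0.0022687760244926047), np.float64(0.0022687760244927387)]
scene normal [-0.02271907  0.25755367  0.96599687] tilt 14.984264819203844 az 95.04106960797148 rms 0.0015175505431876412 [ 0.48621995 -0.04681991  0.08013257] 4318
[ 0.48914129 -0.02535906  0.07447939]
top normal [-0.02382799  0.26009302  0.96528952] tilt 15.140222173549647 az 95.2344458542866 rms 0.0017806314054143783 [ 0.49331268 -0.0615054   0.08284241] 4959
[ 0.49164229 -0.02927671  0.0741173 ]
```

The triangulation and the depth plane fit agree. The board normal tilts 15° at azimuth 95°. The ring is near (0.490,-0.027,0.074), the cap top near (0.476,0.118,0.155) and the probe top near (0.463,0.329,0.141). I'll move above the area and refine these with the wrist camera.

move_arm(deltas=[[-0.0336,-0.0287,-0.01,0,0,0,-1],[-0.0336,-0.0287,-0.01,0,0,0,-1],[-0.0336,-0.0287,-0.01,0,0,0,-1],[-0.0336,-0.0287,-0.01,0,0,0,-1],[-0.0336,-0.0287,-0.01,0,0,0,-1],[-0.0336,-0.0287,-0.01,0,0,0,-1],[-0.0336,-0.0287,-0.01,0,0,0,-1],[-0.0336,-0.0287,-0.01,0,0,0,-1],[-0.0336,-0.0287,-0.01,0,0,0,-1],[-0.0336,-0.0287,-0.01,0,0,0,-1]], force=30)

```text
clock: 1.4
position: [0.4204, 0.224, 0.3316]
ee_rot: [0.147, 0.989, 0.0, -0.0]
ft_force: [0.2, 0.8, -0.4]
grip_width: 0.004
```

move_arm(deltas=[[0,0,0,0,0,-4.4,-1],[0,0,0,0,0,-4.4,-1],[0,0,0,0,0,-4.4,-1],[0,0,0,0,0,-4.4,-1],[0,0,0,0,0,-4.4,-1],[0,0,0,0,0,0,-1],[0,0,0,0,0,0,-1]])

```text
clock: 2.28
position: [0.4199, 0.2254, 0.3312]
ee_rot: [-0.043, 0.999, 0.0, -0.0]
ft_force: [0.4, 0.1, -0.9]
grip_width: -0.002
```

```bash
python3 - <<'E'
from h import *
o=manip.get_obs(); print(o["clock"],o["position"],Rn.from_quat(o["ee_rot"]).as_matrix().round(4),o["ft_force"],o["grip_width"],o["joint_pos"].round(2))
p,d=viewer.camera("wrist"); cv2.imwrite("pics/w1.png",p[:,:,::-1]); np.save("pics/w1.npy",d); np.save("pics/w1o.npy",np.r_[o["position"],o["ee_rot"]])
E
```

```text
2.275 [0.41988979 0.22536927 0.33124379] [[-9.963e-01 -8.640e-02 -1.000e-04]
 [-8.640e-02  9.963e-01  0.000e+00]
 [ 1.000e-04  0.000e+00 -1.000e+00]] [ 0.41168884  0.14392802 -0.9396911 ] -0.002321620809125961 [-0.87 -0.05  0.27  1.68  0.01  1.51  1.06]
```

View pics/w1.png

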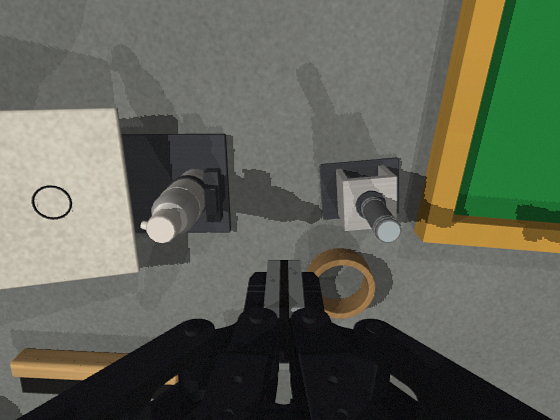

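The wrist view shows the cap top at about (161,230), the probe top at (388,231), the ring at (52,202) and the tape roll just past the fingers. I'll fit these and triangulate across three views.

```bash
python3 - <<'E'
from h import *
w=np.load("pics/w1o.npy");c=wristcal(dict(position=w[:3],ee_rot=w[3:]));im=cv2.imread("pics/w1.png").astype(int)
cs,ct=viewer.calibration("scene"),viewer.calibration("top")
d=np.load("pics/w1.npy")
def sub(x0,y0,x1,y1,f):
    m=np.zeros(im.shape[:2],bool);m[y0:y1,x0:x1]=f(im[y0:y1,x0:x1]);return m
def el(m,name):
    k,l,s,ce=cv2.connectedComponentsWithStats(m.astype(np.uint8));i=1+np.argmax(s[1:,4])
    cn=max(cv2.findContours((l==i).astype(np.uint8),0,1)[0],key=len);e=cv2.fitEllipse(cn);print(name,s[i],ce[i],e);return e[0]
cap=el(sub(140,208,182,250,lambda a:a.min(2)>205),"cap")
pr=el(sub(370,212,405,248,lambda a:(a[...,1]>125)&(a[...,0]>a[...,2]+8)),"probe")
ring=el(sub(25,178,80,226,lambda a:a.max(2)<120),"ring")
for n,uv,a,b in(("cap",cap,(376.8,204.0),(222.5,283.3)),("probe",pr,(460.0,281.0),(138.9,289.9)),("ring",ring,(321.9,183.1),(281.1,273.9))):
    u,v=np.round(uv).astype(int);z=d[v,u];Xd=c["R"].T@(np.array([(uv[0]-c["cx"])/c["fx"]*z,(uv[1]-c["cy"])/c["fy"]*z,z])-c["t"])
    print(n,"depth",Xd.round(4),"ws",tri([(c,*uv),(cs,*a)]),"wt",tri([(c,*uv),(ct,*b)])[0],"all",tri([(c,*uv),(cs,*a),(ct,*b)])[0])
# rest plate depth
m=sub(335,175,400,232,lambda a:(a.min(2)>130)&(abs(a[...,0]-a[...,2])<12))
v,u=np.nonzero(m&(d>0));z=d[v,u];X=np.c_[(u-c["cx"])/c["fx"]*z,(v-c["cy"])/c["fy"]*z,z];X=(X-c["t"])@c["R"];k=(X[:,2]>.05)&(X[:,2]<.08);print("plate z",np.median(X[k,2]),X[k].min(0),X[k].max(0),k.sum())
E
```

```text
cap [141 225   5   2   8] [143.  225.5] ((143.0, 225.5), (0.0, 1.0), 0.0)
probe [382 226  18  10  66] [390.39393939 230.3030303 ] ((390.1941223144531, 230.22230529785156), (7.839831352233887, 15.64433765411377), 89.704345703125)
ring [ 32 185  40  35 265] [ 51.19245283 201.97735849] ((51.46070098876953, 201.98902893066406), (32.89927291870117, 39.871124267578125), 103.49796295166016)
cap depth [0.4802 0.1007 0.1477] ws (array([0.47510658, 0.1123351 , 0.15733448]), [np.float64(0.007671512023928613), np.float64(0.007671512023928632)]) wt [0.47483222 0.11114741 0.16766859] all [0.47602775 0.11380496 0.15903542]
probe depth [0.4655 0.3301 0.1464] ws (array([0.46524931, 0.32970118, 0.14714361]), [np.float64(0.00016050098499204645), np.float64(0.00016050098499214243)]) wt [0.46529482 0.32758936 0.14599995] all [0.46508996 0.32834161 0.14561031]
ring depth [ 0.4925 -0.0263  0.0747] ws (array([ 0.49108053, -0.02370884,  0.07826213]), [np.float64(0.0002984104294352711), np.float64(0.000298410429435275)]) wt [ 0.49250847 -0.02858221  0.07213381] all [ 0.49118471 -0.02674597  0.07503704]
plate z 0.06543202001423239 [0.43326058 0.29478438 0.06283431] [0.50122935 0.35794117 0.0677503 ] 1397
```

```bash
python3 - <<'E'
from h import *
w=np.load("pics/w1o.npy");c=wristcal(dict(position=w[:3],ee_rot=w[3:]));im=cv2.imread("pics/w1.png");d=np.load("pics/w1.npy")
cs,ct=viewer.calibration("scene"),viewer.calibration("top")
cv2.imwrite("pics/c3.png",np.hstack([cv2.resize(im[195:255,135:215],None,fx=4.9,fy=6,interpolation=cv2.INTER_CUBIC),cv2.resize(im[195:255,345:425],None,fx=4.9,fy=6,interpolation=cv2.INTER_CUBIC)]))
# depth masks: points near z~0.157
def hz(x0,y0,x1,y1,lo,hi,name,a,b):
    v,u=np.mgrid[y0:y1,x0:x1];z=d[y0:y1,x0:x1];X=np.stack([(u-c["cx"])/c["fx"]*z,(v-c["cy"])/c["fy"]*z,z],-1);X=(X-c["t"])@c["R"]
    m=(X[...,2]>lo)&(X[...,2]<hi)&(z>0); print(name,m.sum(),X[m].mean(0),np.median(X[m],0),"px",u[m].mean(),v[m].mean())
    uv=(u[m].mean(),v[m].mean()); print(tri([(c,*uv),(cs,*a)]),tri([(c,*uv),(ct,*b)])[0])
hz(140,208,182,250,.152,.165,"cap",(376.8,204.0),(222.5,283.3))
hz(365,210,410,250,.141,.155,"probe",(460.0,281.0),(138.9,289.9))
E
```

```text
cap 718 [0.47743075 0.12031169 0.15706506] [0.47719558 0.12042376 0.15732143] px 161.14345403899722 228.23259052924791
(array([0.4770692 , 0.12055771, 0.15779513]), [np.float64(2.4379732724886372e-05), np.float64(2.437973272481457e-05)]) [0.47800871 0.11775763 0.15299073]
probe 553 [0.46556164 0.32748678 0.14547496] [0.46549273 0.32738641 0.1457623 ] px 387.15732368896926 229.66003616636527
(array([0.46506034, 0.3284633 , 0.14585158]), [np.float64(0.001125846681053459), np.float64(0.001125846681053471)]) [0.46530264 0.3262553  0.14561561]
```

View pics/c3.png

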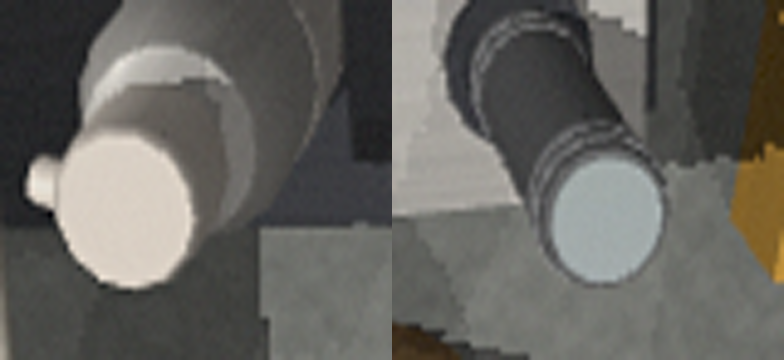

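Refined cap top: (0.477,0.118,0.157). Now I'll go above it with the fingers shut.

move_arm(deltas=[[-0.0095,-0.0224,0.015,0,0,0,-1],[-0.0095,-0.0224,0.015,0,0,0,-1],[-0.0095,-0.0224,0.025,0,0,0,-1],[-0.0095,-0.0224,0.025,0,0,0,-1],[-0.0095,-0.0223,0.025,0,0,0,-1],[0,0,0.03,0,0,0,-1],[0,0,0.01,0,0,0,-1],[0,0,0,0,0,0,-1],[0,0,0,0,0,0,-1]])

```text
clock: 3.45
position: [0.4776, 0.1186, 0.1874]
ee_rot: [-0.044, 0.999, 0.0, 0.001]
ft_force: [-0.5, 0.2, 0.5]
grip_width: 0.003
```

```bash
python3 - <<'E'
from h import *
o=manip.get_obs(); print(o["clock"],o["position"],o["ft_force"])
p,d=viewer.camera("wrist"); q,_=viewer.camera("scene")
cv2.imwrite("pics/p1.png",np.hstack([p[:,:,::-1][100:400:,130:430],cv2.resize(q[:,:,::-1][120:260,290:430],None,fx=2.14,fy=2.143)]))
E
```

```text
3.45 [0.47762198 0.11860337 0.18744877] [-0.52899591  0.1941736   0.53052984]
```

View pics/p1.png

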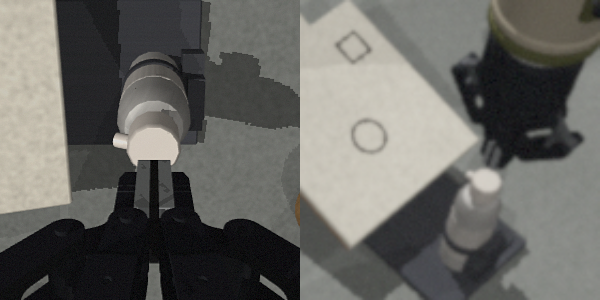

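The fingers are centred over the cap in both views. Lowering.

move_arm(deltas=[[0,0,0.01,0,0,0,-1],[0,0,0.01,0,0,0,-1],[0,0,0.006,0,0,0,-1],[0,0,0,0,0,0,-1],[0,0,0,0,0,0,-1]])

```text
clock: 4.18
position: [0.4772, 0.1181, 0.1604]
ee_rot: [-0.044, 0.999, 0.0, 0.0]
ft_force: [0.3, -0.7, 1.0]
grip_width: 0.002
```

move_arm(deltas=[[0,0,0.003,0,0,0,-1],[0,0,0.003,0,0,0,-1],[0,0,0,0,0,0,-1],[0,0,0,0,0,0,-1]])

```text
clock: 4.68
position: [0.4773, 0.1182, 0.1546]
ee_rot: [-0.044, 0.999, 0.0, 0.0]
ft_force: [-0.3, -0.0, 4.1]
grip_width: 0.007
```

move_arm(deltas=[[0,0,0.002,0,0,0,-1],[0,0,0.0015,0,0,0,-1],[0,0,0.001,0,0,0,-1],[0,0,0,0,0,0,-1],[0,0,0,0,0,0,-1]])

```text
clock: 5.3
position: [0.4775, 0.1182, 0.151]
ee_rot: [-0.044, 0.999, 0.0, 0.0]
ft_force: [-4.4, -1.3, 16.8]
grip_width: 0.001
```

The force is 16.8 N, well above the 6 N the spring needs, so the cap is on its stop. It has been held for over 0.2 s. Retracting to about 0.30 m and opening the gripper.

move_arm(deltas=[[0,0,-0.005,0,0,0,-1],[0,0,-0.01,0,0,0,-1],[0,0,-0.02,0,0,0,-1],[0,0,-0.03,0,0,0,-1],[0,0,-0.03,0,0,0,-1],[0,0,-0.03,0,0,0,1],[0,0,-0.025,0,0,0,1],[0,0,0,0,0,0,1],[0,0,0,0,0,0,1]])

```text
clock: 6.42
position: [0.4766, 0.118, 0.2989]
ee_rot: [-0.044, 0.999, -0.0, -0.001]
ft_force: [-0.8, -0.1, -0.2]
grip_width: 0.847
```

```bash
python3 - <<'E'
from h import *
o=manip.get_obs(); print(o["clock"],o["position"],o["ft_force"])
p,d=viewer.camera("wrist"); q,_=viewer.camera("scene")
c=wristcal(o)
cv2.imwrite("pics/p2w.png",p[:,:,::-1]);cv2.imwrite("pics/p2s.png",q[:,:,::-1])
v,u=np.mgrid[0:420,0:560];X=np.stack([(u-c["cx"])/c["fx"]*d,(v-c["cy"])/c["fy"]*d,d],-1);X=(X-c["t"])@c["R"]
m=(X[...,2]>.145)&(X[...,2]<.165)&(np.hypot(X[...,0]-.477,X[...,1]-.118)<.012)&(d>0);print("cap z",np.median(X[m][:,2]),m.sum(),X[m].mean(0))
E
```

```text
6.425 [0.4766288  0.11798498 0.29891345] [-0.78689726 -0.06538824 -0.15834708]
cap z 0.15727647215999482 761 [0.47631629 0.11768474 0.15687386]
```

View pics/p2w.png

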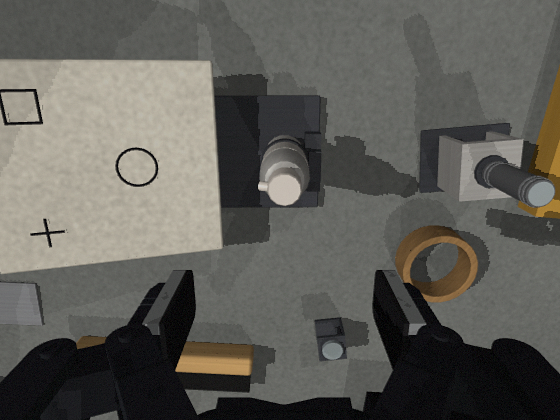

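The cap is back up at z=0.157 by depth. In this view the probe top is at about (540,192) and the ring at (137,167). Using it as the second wrist view.

```bash
python3 - <<'E'
from h import *
o=manip.get_obs();c2=wristcal(o);w=np.load("pics/w1o.npy");c1=wristcal(dict(position=w[:3],ee_rot=w[3:]))
im=cv2.imread("pics/p2w.png").astype(int)
def el(m,name):
    k,l,s,ce=cv2.connectedComponentsWithStats(m.astype(np.uint8));i=1+np.argmax(s[1:,4])
    cn=max(cv2.findContours((l==i).astype(np.uint8),0,1)[0],key=len);e=cv2.fitEllipse(cn);print(name,s[i],e);return e[0]
m=np.zeros((420,560),bool);m[140:192,110:163]=im[140:192,110:163].max(2)<110;r=el(m,"ring")
m=np.zeros((420,560),bool);a=im[170:215,520:560];m[170:215,520:560]=(a[...,1]>125)&(a[...,0]>a[...,2]+5);p=el(m,"probe")
print("ring",tri([(c1,51.4,202),(c2,*r)])); print("probe",tri([(c1,388.9,231.2),(c2,*p)]))
n=np.array([-.0232,.2588,.9657]);n/=np.linalg.norm(n)
for z0 in(.0735,.0745): print(onplane(c1,51.4,202,n,np.array([.491,-.027,z0])),onplane(c2,*r,n,np.array([.491,-.027,z0])))
print(onplane(c2,*p,np.array([0,0,1.]),np.array([0,0,.1455])))
E
```

```text
ring [115 147  43  40 322] ((136.4435577392578, 166.8128204345703), (38.23029708862305, 42.16812515258789), 107.03345489501953)
probe [528 182  26  24 481] ((540.8643798828125, 193.47149658203125), (21.50357437133789, 26.84524917602539), 54.673133850097656)
ring (array([ 0.49187924, -0.02565821,  0.07588432]), [np.float64(0.0001699912395713469), np.float64(0.00016999123957133522)])
probe (array([0.46705405, 0.32961303, 0.14437485]), [np.float64(0.0003058503326348), np.float64(0.0003058503326348696)])
[ 0.49293333 -0.02702144  0.07355219] [ 0.49236883 -0.02665088  0.07343932]
[ 0.492605   -0.0264977   0.07440395] [ 0.49213113 -0.02631124  0.07434259]
[0.46649497 0.32859368 0.1455    ]
```

move_arm(deltas=[[-0.0013,0.0352,0,0,0,0,1],[-0.0013,0.0352,0,0,0,0,1],[-0.0013,0.0352,0,0,0,0,1],[-0.0013,0.0352,0,0,0,0,1],[-0.0013,0.0352,0,0,0,0,1],[-0.0012,0.0351,0,0,0,0,1],[0,0,0.04,0,0,0,1],[0,0,0.05,0,0,0,1],[0,0,0,0,0,0,1],[0,0,0,0,0,0,1]])

```text
clock: 7.78
position: [0.4667, 0.3293, 0.2114]
ee_rot: [-0.044, 0.999, 0.0, 0.0]
ft_force: [-0.6, 1.7, -0.4]
grip_width: 1.002
```

```bash
python3 - <<'E'
from h import *
o=manip.get_obs(); print(o["clock"],o["position"],o["ft_force"],o["grip_width"])
p,d=viewer.camera("wrist"); c=wristcal(o)
cv2.imwrite("pics/p3w.png",p[:,:,::-1])
v,u=np.mgrid[0:420,0:560];X=np.stack([(u-c["cx"])/c["fx"]*d,(v-c["cy"])/c["fy"]*d,d],-1);X=(X-c["t"])@c["R"]
R=np.hypot(X[...,0]-.466,X[...,1]-.329)
m=(X[...,2]>.142)&(X[...,2]<.15)&(R<.02)&(d>0);print("top",np.median(X[m][:,2]),m.sum(),X[m].mean(0),u[m].mean(),v[m].mean())
E
```

```text
7.775 [0.46668362 0.32931864 0.21138649] [-0.58675092  1.65518093 -0.39386588] 1.0022925629203883
top 0.14564471490548958 1325 [0.4653471  0.32853765 0.14542535] 280.9509433962264 219.75698113207548
```

View pics/p3w.png

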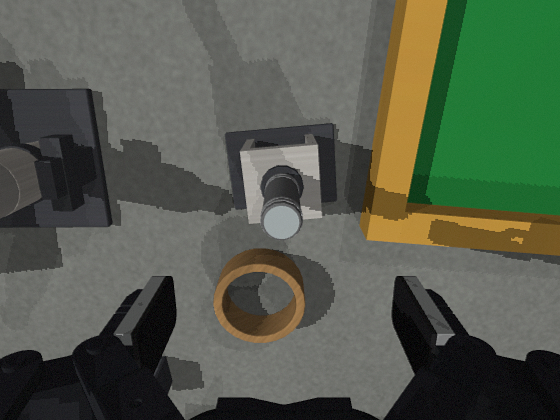

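The probe top at (282,221) sits midway between the jaws, which are at about 165 and 400. I'll check the tray rim height before descending.

```bash
python3 - <<'E'
from h import *
w=np.load("pics/w1o.npy");c=wristcal(dict(position=w[:3],ee_rot=w[3:]));d=np.load("pics/w1.npy")
for u,v in((432,225),(440,180),(470,236),(447,150)):
    z=d[v,u];print(c["R"].T@(np.array([(u-c["cx"])/c["fx"]*z,(v-c["cy"])/c["fy"]*z,z])-c["t"]))
E
```

```text
[0.49709909 0.41837168 0.03521633]
[0.43942551 0.41612598 0.03430219]
[0.50732602 0.46870269 0.03593638]
[0.40294951 0.41614778 0.03487608]
```

move_arm(deltas=[[0.0,0,0.03,0,0,0,1],[0,0,0.03,0,0,0,1],[0,0,0,0,0,0,1]])

```text
clock: 8.2
position: [0.4659, 0.3289, 0.1498]
ee_rot: [-0.044, 0.999, -0.0, -0.0]
ft_force: [0.1, 0.5, 0.1]
grip_width: 1.003
```

The rim is only 35 mm high, so it is clear of the fingers. Descending to grasp height.

move_arm(deltas=[[0,0,0.02,0,0,0,1],[0,0,0.02,0,0,0,1],[0,0,0.017,0,0,0,1],[0,0,0,0,0,0,1],[0,0,0,0,0,0,1]], force=40)

```text
clock: 8.82
position: [0.4668, 0.3295, 0.094]
ee_rot: [-0.044, 0.999, 0.001, 0.001]
ft_force: [-0.1, 0.3, -0.0]
grip_width: 1.0
```

```bash
python3 - <<'E'
from h import *
o=manip.get_obs(); print(o["clock"],o["position"],o["ft_force"])
p,d=viewer.camera("wrist");q,_=viewer.camera("scene")
cv2.imwrite("pics/p4.png",np.hstack([p[:,:,::-1][100:400,130:430],cv2.resize(q[:,:,::-1][210:350,380:520],None,fx=2.14,fy=2.143)]))
E
```

```text
8.825 [0.46677657 0.32953764 0.09402422] [-0.07037466  0.33542504 -0.03146554]
```

View pics/p4.png

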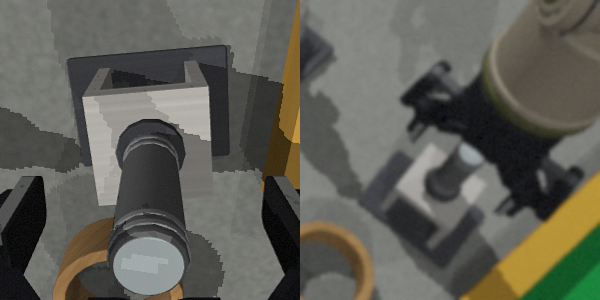

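The probe is between the jaws. Closing.

move_arm(deltas=[[0,0,0.001,0,0,0,-1],[0,0,0,0,0,0,-1],[0,0,0,0,0,0,-1],[0,0,0,0,0,0,-1],[0,0,0,0,0,0,-1],[0,0,0,0,0,0,-1],[0,0,0,0,0,0,-1],[0,0,0,0,0,0,-1]], force=40)

```text
clock: 9.93
position: [0.4662, 0.3291, 0.0919]
ee_rot: [-0.044, 0.999, 0.0, 0.0]
ft_force: [-0.5, -1.2, 1.5]
grip_width: 0.281
```

Gripped: the opening of about 24 mm matches the 25 mm barrel. Lifting.

move_arm(deltas=[[0,0,-0.005,0,0,0,-1],[0,0,-0.01,0,0,0,-1],[0,0,-0.015,0,0,0,-1],[0,0,-0.02,0,0,0,-1],[0,0,-0.025,0,0,0,-1],[0,0,-0.025,0,0,0,-1],[0,0,-0.03,0,0,0,-1],[0,0,-0.035,0,0,0,-1],[0,0,-0.025,0,0,0,-1],[0,0,0,0,0,0,-1]])

```text
clock: 11.18
position: [0.467, 0.3295, 0.2847]
ee_rot: [-0.044, 0.999, 0.002, 0.002]
ft_force: [0.2, -0.0, -1.8]
grip_width: 0.279
```

```bash
python3 - <<'E'
from h import *
o=manip.get_obs(); print(o["clock"],o["position"],o["ft_force"],o["grip_width"])
p,d=viewer.camera("wrist");q,_=viewer.camera("scene")
cv2.imwrite("pics/p5w.png",p[:,:,::-1])
cv2.imwrite("pics/p5.png",np.hstack([p[:,:,::-1][100:400,130:430],cv2.resize(q[:,:,::-1][170:340,360:530],None,fx=1.765,fy=1.765)]))
E
```

```text
11.175 [0.46696253 0.32950998 0.28469837] [ 0.2333716  -0.01543235 -1.79196967] 0.2786834921506283
```

View pics/p5.png

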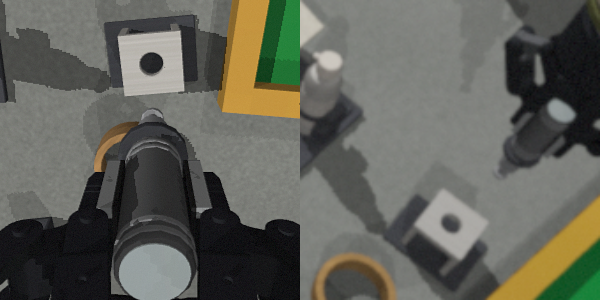

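```bash
python3 - <<'E'
from h import *
c=viewer.calibration("wrist");T=np.linalg.inv(c["T_tool_cam"]);im=cv2.imread("pics/p5w.png")
for z in(-.0535,.0205,.0265,.0755):
    X=T@np.array([0,0,z,1]);u,v=c["fx"]*X[0]/X[2]+c["cx"],c["fy"]*X[1]/X[2]+c["cy"];print(z,round(u,1),round(v,1));cv2.drawMarker(im,(round(u),round(v)),(0,0,255),0,6)
cv2.imwrite("pics/p5m.png",cv2.resize(im[190:410,190:390],None,fx=2.7,fy=2.7,interpolation=cv2.INTER_CUBIC))
E
```

```text
-0.0535 280.5 371.3
0.0205 281.8 256.9
0.0265 281.8 251.4
0.0755 282.2 216.5
```

View pics/p5m.png

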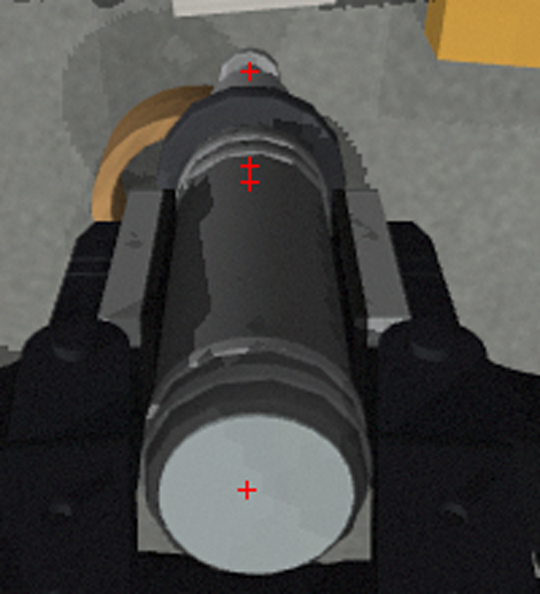

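The marked tool axis falls on the probe: the top disc is about 4 px (1 mm) off and the foot lies on it. So the probe is straight in the grip. Carrying it over the can to above the ring, then tilting 15°.

move_arm(deltas=[[0.0006,-0.02,0,0,0,0,-1],[0.0006,-0.035,0,0,0,0,-1],[0.0007,-0.04,0,0,0,0,-1],[0.0007,-0.04,0,0,0,0,-1],[0.0007,-0.04,0,0,0,0,-1],[0.0007,-0.04,0,0,0,0,-1],[0.0007,-0.04,0,0,0,0,-1],[0.0007,-0.037,0,0,0,0,-1],[0.0007,-0.03,0,0,0,0,-1],[0,0,0,0,0,0,-1]])

```text
clock: 12.52
position: [0.4876, 0.004, 0.2812]
ee_rot: [-0.041, 0.999, -0.0, -0.001]
ft_force: [-0.2, 0.7, -1.3]
grip_width: 0.285
```

move_arm(deltas=[[0,0,0,3,0,0,-1],[0,0,0,3,0,0,-1],[0,0,0,3,0,0,-1],[0,0,0,3,0,0,-1],[0,0,0,3,0,0,-1],[0,0,0,0,0,0,-1],[0,0,0,0,0,0,-1]])

```text
clock: 13.4
position: [0.4882, 0.0075, 0.2816]
ee_rot: [-0.044, 0.991, -0.13, 0.005]
ft_force: [0.2, -0.8, -1.3]
grip_width: 0.278
```

```bash
cat > st.py <<'E'
from h import *
import sys
o=manip.get_obs(); R=Rn.from_quat(o["ee_rot"]).as_matrix()
n=np.array([-.0232,.2588,.9657]);n/=np.linalg.norm(n);S=np.array([.492,-.0267,.0742])
foot=o["position"]+R@[0,0,.0755]
print(o["clock"],o["position"],o["ft_force"],"Fn",o["ft_force"]@n,"w",o["grip_width"]);print("ang",np.degrees(np.arccos(-R[:,2]@n)),"z err in tool",R.T@-n)
e=foot-S;print("h",e@n,"lateral in tool",(R.T@e).round(4),"go",(R.T@(S-foot)).round(4))
for nme in("wrist","scene","top"):
    p,d=viewer.camera(nme);cv2.imwrite(f"pics/{sys.argv[1]}_{nme}.png",p[:,:,::-1]);np.save(f"pics/{sys.argv[1]}_{nme}.npy",d)
E
python3 st.py a
```

```text
13.4 [0.48819801 0.00748808 0.28156261] [ 0.23807011 -0.75561964 -1.25253361] Fn -1.4105842952085264 w 0.27800915791766884
ang 0.13451886121474738 z err in tool [-8.18234649e-04 -2.20059829e-03  9.99997244e-01]
h 0.13367672206102132 lateral in tool [ 0.0009 -0.0202 -0.1337] go [-0.0009  0.0202  0.1337]
```

View pics/a_wrist.png

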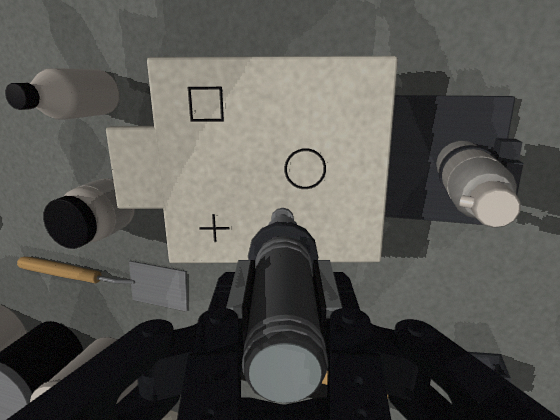

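View pics/a_scene.png

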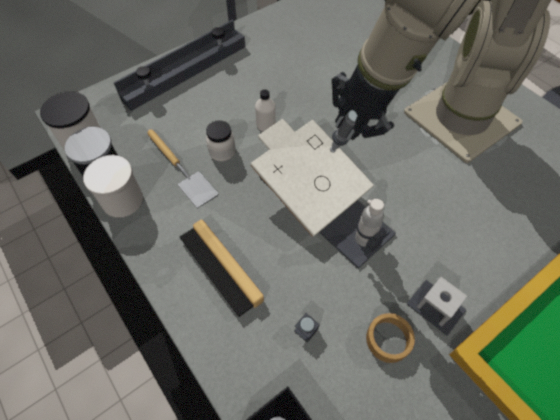

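The probe is square to the board by pose (0.13° off). In this wrist view the ring is at (305,168). I'll check the ring position again from here, then go to about 20 mm above it.

```bash
python3 - <<'E'
from h import *
o=manip.get_obs();c=wristcal(o);R=Rn.from_quat(o["ee_rot"]).as_matrix()
im=cv2.imread("pics/a_wrist.png").astype(int);d=np.load("pics/a_wrist.npy")
m=np.zeros((420,560),np.uint8);m[143:194,280:331]=im[143:194,280:331].max(2)<110
cn=max(cv2.findContours(m,0,1)[0],key=len);e=cv2.fitEllipse(cn);print(e)
v,u=np.mgrid[0:420,0:560];X=np.stack([(u-c["cx"])/c["fx"]*d,(v-c["cy"])/c["fy"]*d,d],-1);X=(X-c["t"])@c["R"]
Q=X[70:200,230:380].reshape(-1,3);
for k in range(3):
    m0=Q.mean(0);n=np.linalg.svd(Q-m0,full_matrices=False)[2][2];n*=np.sign(n[2]);r=(Q-m0)@n;Q=Q[abs(r)<2.5*r.std()]
P=onplane(c,*e[0],n,m0);print("n",n,"tilt",np.degrees(np.arccos(n[2])),"ang to tool",np.degrees(np.arccos(-R[:,2]@n)),"ring",P)
f=o["position"]+R@[0,0,.0755];print("go",R.T@(P-f))
for uv,cc in((e[0],c),): print(onplane(cc,*uv,np.array([-.0232,.2588,.9657]),np.array([.492,-.0267,.0742])))
E
```

```text
((304.7996520996094, 168.31472778320312), (40.20125961303711, 41.0792121887207), 82.2732925415039)
n [-0.02643796  0.25796474  0.96579254] tilt 15.029478080482788 ang to tool 0.22699729495888632 ring [ 0.49240781 -0.0261832   0.07489797]
go [-0.00104379  0.02081777  0.13312709]
[ 0.49260886 -0.02632835  0.07411503]
```

move_arm(deltas=[[-0.001,0.0105,0.01,0,0,0,-1],[0,0.01,0.02,0,0,0,-1],[0,0,0.025,0,0,0,-1],[0,0,0.025,0,0,0,-1],[0,0,0.02,0,0,0,-1],[0,0,0.013,0,0,0,-1],[0,0,0,0,0,0,-1],[0,0,0,0,0,0,-1],[0,0,0,0,0,0,-1]])

```text
clock: 14.68
position: [0.4907, -0.0012, 0.168]
ee_rot: [-0.044, 0.991, -0.13, 0.006]
ft_force: [0.4, -0.5, -1.5]
grip_width: 0.28
```

```bash
python3 st.py b; python3 - <<'E'
import cv2,numpy as np
a=[cv2.imread(f"pics/b_{n}.png") for n in("wrist","scene","top")]
cv2.imwrite("pics/b.png",np.hstack([cv2.resize(a[0][130:280,215:365],(400,400)),cv2.resize(a[1][120:220,280:380],(400,400))]))
E
```

```text
14.675 [ 0.49068435 -0.00115292  0.1679724 ] [ 0.43180151 -0.47388715 -1.51351666] Fn -1.5941893581362636 w 0.28014640794826756
ang 0.10475498519318603 z err in tool [ 8.64405612e-04 -1.61107140e-03  9.99998329e-01]
h 0.021693760361331655 lateral in tool [-0.0011  0.0005 -0.0217] go [ 0.0011 -0.0005  0.0217]
```

View pics/b.png

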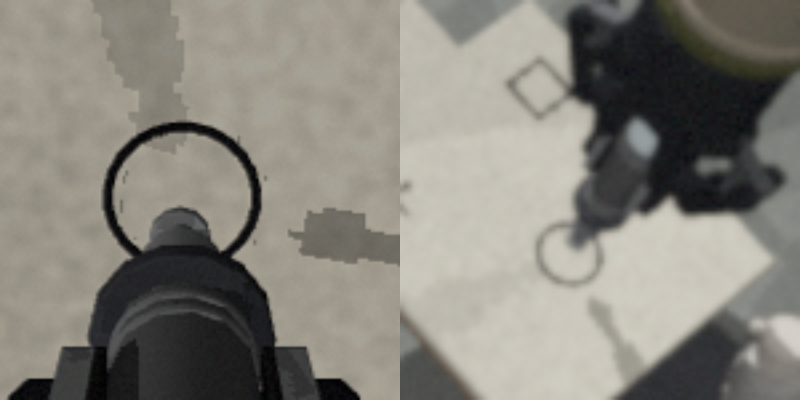

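Laterally the foot is over the ring centre to within about 1 mm. The unloaded normal force reads about -1.5 N. Approaching to just before contact.

move_arm(deltas=[[0,0,0.006,0,0,0,-1],[0,0,0.006,0,0,0,-1],[0,0,0.006,0,0,0,-1],[0,0,0,0,0,0,-1],[0,0,0,0,0,0,-1],[0,0,0,0,0,0,-1]])

```text
clock: 15.58
position: [0.4908, -0.0061, 0.1501]
ee_rot: [-0.044, 0.99, -0.13, 0.006]
ft_force: [-0.3, -0.0, -0.7]
grip_width: 0.281
```

```bash
python3 st.py c; python3 - <<'E'
import cv2,numpy as np
a=[cv2.imread(f"pics/c_{n}.png") for n in("wrist","scene","top")]
cv2.imwrite("pics/c.png",np.hstack([cv2.resize(a[0][130:280,215:365],(400,400)),cv2.resize(a[1][120:220,280:380],(400,400))]))
E
```

```text
15.575 [ 0.49082699 -0.00608045  0.15012365] [-0.29107595 -0.00620761 -0.6526934 ] Fn -0.6251307773768714 w 0.2806191042095197
ang 0.07008049606525313 z err in tool [ 4.11611436e-05 -1.22244232e-03  9.99999252e-01]
h 0.0031794516384997472 lateral in tool [-0.0007  0.0003 -0.0032] go [ 0.0007 -0.0003  0.0032]
```

View pics/c.png

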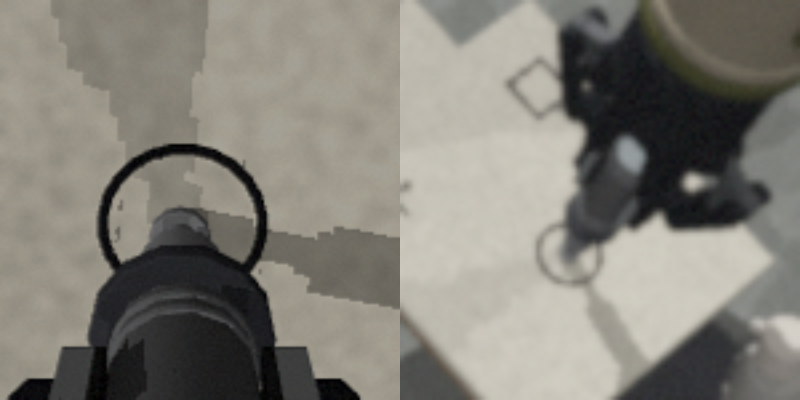

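The shadows meet close to the foot, so it is nearly touching. I'll press in 1.5 mm steps and watch the force.

move_arm(deltas=[[0,0,0.0015,0,0,0,-1],[0,0,0.0015,0,0,0,-1],[0,0,0,0,0,0,-1],[0,0,0,0,0,0,-1]])

```text
clock: 16.23
position: [0.4908, -0.0069, 0.1471]
ee_rot: [-0.044, 0.99, -0.13, 0.006]
ft_force: [0.0, 0.5, 0.6]
grip_width: 0.282
```

move_arm(deltas=[[0,0,0.001,0,0,0,-1],[0,0,0.001,0,0,0,-1],[0,0,0,0,0,0,-1],[0,0,0,0,0,0,-1]])

```text
clock: 16.73
position: [0.4909, -0.0074, 0.1452]
ee_rot: [-0.044, 0.99, -0.13, 0.006]
ft_force: [-0.4, 0.3, 1.7]
grip_width: 0.285
```

```bash
cat > f.py <<'E'
from h import *
n=np.array([-.0232,.2588,.9657]);F=[]
S=np.array([.492,-.0267,.0742])
hs=[]
for i in range(10):
    viewer.camera("top");o=manip.get_obs();F.append(o["ft_force"]@n)
    hs.append((o["position"]+Rn.from_quat(o["ee_rot"]).as_matrix()@[0,0,.0755]-S)@n)
print(o["clock"],"Fn",np.mean(F),np.std(F),"h",np.mean(hs),o["position"])
E
python3 f.py
```

```text
17.225 Fn 1.5971059907281429 0.3653038529790525 h -0.0019728188556300116 [ 0.49084648 -0.00744054  0.14513614]
```

The press is about 2.75 N after removing the probe's weight, which means about 3 mm of plunger travel. Half-way needs about 2.8 mm more.

move_arm(deltas=[[0,0,0.001,0,0,0,-1],[0,0,0.001,0,0,0,-1],[0,0,0.0008,0,0,0,-1],[0,0,0,0,0,0,-1],[0,0,0,0,0,0,-1],[0,0,0,0,0,0,-1]])

```text
clock: 17.98
position: [0.4909, -0.0081, 0.1425]
ee_rot: [-0.044, 0.99, -0.13, 0.006]
ft_force: [0.0, 0.8, 3.2]
grip_width: 0.28
```

```bash
python3 f.py; python3 st.py d; python3 - <<'E'
import cv2,numpy as np
a=[cv2.imread(f"pics/d_{n}.png") for n in("wrist","scene","top")]
cv2.imwrite("pics/d.png",np.hstack([cv2.resize(a[0][130:400,190:380],(400,568)),cv2.resize(a[1][120:240,280:400],(400,568))]))
E
```

```text
18.475 Fn 2.7912819993577638 0.47877129358794623 h -0.004792250278229359 [ 0.49089764 -0.00816563  0.14242037]
18.475 [ 0.49089764 -0.00816563  0.14242037] [0.60082063 0.96929629 2.3773836 ] Fn 2.5326374705056787 w 0.27998487734363386
ang 0.06793700517446545 z err in tool [-2.27723720e-04 -1.16365100e-03  9.99999297e-01]
h -0.0048005192877426835 lateral in tool [-0.0005  0.0003  0.0048] go [ 0.0005 -0.0003 -0.0048]
```

View pics/d.png

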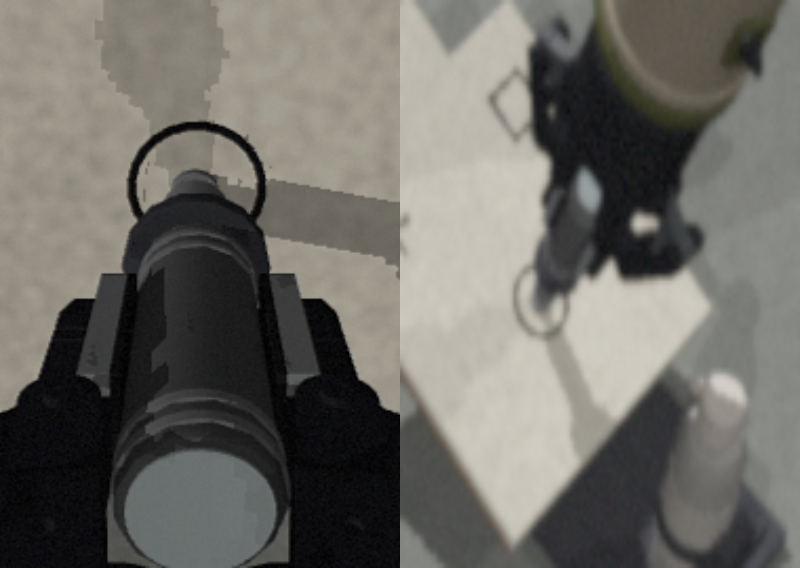

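View pics/d_top.png

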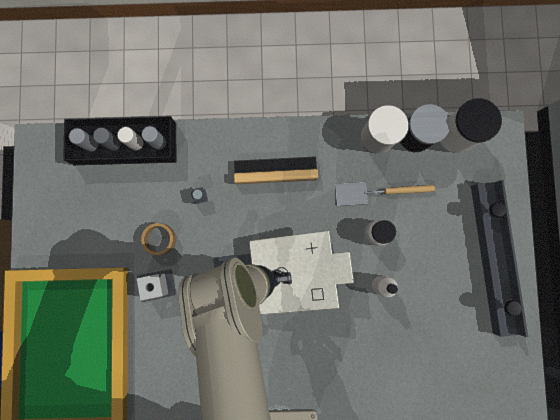

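Everything agrees. The force rose 1.2 N over 2.8 mm, which is the plunger spring's rate, so the total press is about 3.9 N, or about 5.7 mm in. The barrel top is at the same wrist pixel (285,372) as before contact, so the probe has not slipped. The foot sits at the middle of the ring and the bystanders have not moved. Handing in.

```bash
python3 -c "
from h import *
print(manip.hand_in())"
```

```text
the job is handed in; nothing more can be done
None
```

I pressed the spray cap to its stop, let it spring back, lifted the probe from its rest and handed in with it pressed square on the ring. The hand-in gives no verdict, so the figures below are my own last checks.

- **Cap:** At the stop the wrist force read 16.8 N against the 6 N needed. After release the wrist depth image put the cap top at 157 mm, so it was fully up.
- **Position:** By pose, the foot was about 1 mm from the ring's centre, and the wrist and scene views agreed. The separate ring measurements agreed to about 3 mm, against the 12 mm allowed.
- **Angle:** The tool was about 0.1° off the board's normal. The probe could lean up to about 0.5° in the grip, still far inside the 0.12 rad limit.
- **Press:** The normal force averaged 2.8 N, or about 3.9 N once the probe's weight is taken out, with 0.5 N of noise in single readings. That means the plunger was about 5.7 mm in, close to half-way. The force also rose at the plunger spring's own rate as I pressed, and the barrel did not slip in the 40 N grip.
- **Bench:** The final top view showed no bystander moved.

The clock read about 18.6 s at the end, and no check failed. One reading differed: contact came about 1 mm higher than the pose estimate, within the calibration tolerance, so I set the depth by force instead.

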